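# Rock a jammed tube block out of a dry-bath heater

### The job

The aluminium tube block with two wide bores is jammed in its well in the dry-bath heater, which is not fastened down and would come up with a straight pull: grip the block by its two ends and rock it gently, left end up, then right end up, several times to each side, so that it climbs a little with every rock while the heater stays standing in its place, the other block stays seated and nothing around is knocked. Once it is free, lift it just clear and finish while still holding it, level and steady over its own well, with a gap of about two centimetres between its underside and the heater's deck, so that the well can be inspected.

Things in the scene. Friction and masses are not known exactly. Their poses are not given: they have to be found in the camera images.
- wide_block_center (a point): The tube block to free: bare aluminium, 44 (x) x 56 (y) x 66 (z) mm, 0.2-0.4 kg, TWO WIDE bores (22 mm) in its top. Point: its centre, 33 mm above its underside; z up, y along its length to its left end (control panel in front). It starts seated in either well, square with the heater, its upper 38 mm above the deck; grip it there by its -y and +y end faces (56 mm apart); 54 mm to the other block.
- wide_block: The same wide-bored block, given at the middle of its underside; axes as above. Its well leaves 1.5 mm play at each end and 1 mm at each side: seated, it can tip about 0.11 rad (6 degrees) end to end, more as it rises. It stays where it is left; its underside is past the sprung cheeks after about 20 mm and past the deck after 28 mm of rise.
- small_block_center (a point): The other tube block, in the other well, which is to stay there: same outside, size and fit, but with TWELVE SMALL bores (9.5 mm). This point is its centre, 33 mm above its underside.
- heater_deck (a point): The dry-bath heater: white bench unit 175 (x) x 256 (y) x 70 (z) mm, about 2.2 kg, standing loose on rubber feet, sloping grey control panel along its front (-x), aluminium deck with two wells. Point: 70 mm above the bench, at the height of the deck's rim, half-way between the wells; z up, x away from the panel, y to the left seen from it. An upward pull of over about 16 N on one block tips the heater.
- heater: The same heater, given at a point on the bench under its middle: 20 mm nearer the control panel and 70 mm below the deck point; axes as above.
- well_l (a point): Centre of the mouth of the left (+y) well, 55 mm from the deck point, at the height of the deck's rim. Each well: 46 (x) x 59 (y) mm, 28 mm deep. At each end (-y, +y), 18 mm above the floor, a sprung steel cheek presses on the block's end face and drags on it with about 12 N, up or down. Turning the block about one end slides only the other cheek; a straight pull must slide both (about 24 N).
- well_r (a point): Centre of the mouth of the right (-y) well, 55 mm from the deck point; the same in all respects.
- beaker_center (a point): A small empty glass beaker, 48 mm wide, 58 mm high; the point is its centre. Bystander.
- dropper_center (a point): A small amber bottle with a black cap, 34 mm wide, 78 mm high; the point is its centre. Bystander.
- timer_center (a point): A flat bench timer, 66 x 66 x 20 mm; the point is its centre. Bystander.
- bottle_center (a point): A small white screw-cap bottle, 45 mm wide, 92 mm high; the point is its centre. Bystander.
Mind the look-alikes: they are no part of the job. What is shaped like the wide_block but blue is not meant. Leave any orange look-alike of the part that bears small_block_center alone.

How it is judged (in metres and radians):
On the way, in this order (a step that is already met when the one before it is completed fails the run):
1. the wide-bored block, still in its well, has been rocked left end up by more than 2.5 degrees (angle between wide_block_center's own y axis and vertical below 1.5258 rad and z of wide_block_center in the frame of heater_deck below 0.03 m), for 0.1 s.
2. then, still in its well, it has been rocked right end up by more than 2.5 degrees (angle between wide_block_center's own y axis and vertical above 1.6158 rad and z of wide_block_center in the frame of heater_deck below 0.03 m), for 0.1 s.
At the end, for the whole second after the job is handed in: The wide-bored block is held still in the fingers over its own well (centres within 15 mm), level within 0.10 rad, touching no part of the heater, underside 5 to 40 mm above the deck; the heater stands flat within 30 mm of its place, the other block still seated (z of wide_block_center in the frame of heater_deck between 0.038 and 0.073 m and angle between wide_block_center's own z axis and vertical below 0.1 rad and (horizontal distance between wide_block_center and well_l below 0.015 m or horizontal distance between wide_block_center and well_r below 0.015 m) and horizontal distance between wide_block_center and small_block_center above 0.08 m and contact force between the fingers and wide_block above 1 N and contact force between wide_block and heater below 0.05 N and linear speed of wide_block below 0.02 m/s and z of small_block_center in the frame of heater_deck below 0.009 m and distance of heater_deck from where it was at the start of the episode below 0.03 m and height (world z) of heater_deck below 0.073 m and angle between heater_deck's own z axis and vertical below 0.03 rad); the arm keeps its last pose, push and grip.
It fails at once if the heater was lifted or tipped up (deck raised by more than 6 mm or tipped by more than 0.04 rad) (height (world z) of heater_deck above 0.076 m or angle between heater_deck's own z axis and vertical above 0.04 rad).
It fails at once if the heater was dragged more than 30 mm (distance of heater_deck from where it was at the start of the episode above 0.03 m).
It fails at once if the other block was worked out of its seat (raised by more than 6 mm) (z of small_block_center in the frame of heater_deck above 0.011 m).
It fails at once if a bystander (beaker, amber bottle, timer, white bottle) was knocked more than 30 mm away (distance of any of beaker_center, dropper_center, timer_center, bottle_center from where it was at the start of the episode above 0.03 m).
It also fails if it takes over 51 s, if anything falls off the work surface, if the arm or the gripper's body presses on something with over 40 N, if the wrist force passes 120 N, or if a joint passes its speed limit or range.

### The arm

A 6-joint arm with a two-finger parallel gripper is mounted at the origin on a cart in front of the work surface, level with it; the furniture and walls round the work are solid. World frame = base frame: x ahead of the robot, y to its left, z up, the work surface at z = 0. Lengths are in mm, angles in rad, forces in N, time in s.
With the tool pointing down it reaches from about 300 to 750 mm from the base axis. Payload 8.5 kg.
Tool frame: the origin (TCP) lies midway between the tips of the shut fingers; the grasp point (between the pads) lies 19 mm behind it; z points along the fingers, y is the line along which they close (so a half turn about z gives the same grasp; the last joint's range is limited). The gripper opens to 85 mm and grips with 20 to 120 N. Pads are 22 mm wide; open, the fingers measure 114 mm over their backs; the gripper's body (76 mm by 85 mm) begins 54 mm behind the grasp point. The pads swing forward as they close: fully open they stand 13 mm farther back than shut.
Start: joints at [1.068, 0.381, 1.297, -0, 1.464, -0.215], TCP at [156.105, 527.363, 231.322] pointing down, gripper open.
Joint ranges: [-3.11, 3.11], [-0.89, 2.33], [0.22, 2.48], [-1.42, 4.56], [0.17, 2.85], [-2.88, 2.88]. Speed limits (rad/s): [2.39, 2.39, 3.14, 3.14, 3.14, 3.14].

### API

Orientations are given as a unit quaternion [x, y, z, w].
In Python, from station import manip gives the robot as it stands. The module is installed in compiled form; this text tells all that it offers.
- The arm moves only by the tool drive_tool, never from a script. Its argument "targets" is a list of rows, each a list of 2 entries, a list of its own where there are three numbers: the shift along the tool's x, y, z in mm, then the turn, a rotation vector about the tool's x, y, z in units of 5 degrees (1.0 is 5 degrees). A call has 1 to 12 rows; each row is the pose to reach, as a shift and turn from the pose commanded when the call began, along the tool's axes at that moment; what a row does not reach only later rows make up. A row lasts 1/8 s, in which the tool goes at most 62.5 mm and 10.7 degrees, less where a joint would pass 70% of its speed; a pose out of reach is approached as far as the arm can. A call with a gripper value outside its range is refused whole. "gripper" is the opening, from 0 (shut) to 1 (fully open), set as the call begins (left out, the last holds). The fingers move at their own pace and stop on an object; the grip force is fixed at half the most. Time passes only in rows, so rows that repeat a pose let the fingers close. It gives the time, the measured TCP pose, the force, the opening and the grip force at its end, in the units of the state.
- manip.state(): the state, without advancing time (a new reading comes with each control period).
- manip.camera(name): name is "side" or "top"; returns a dict with "img" (420x560x3 uint8, red, green, blue), "camera_matrix" (3x3 intrinsics, pixels), "k1" (the pictures are not rectified: a ray, as slopes to the right and down, at radius r is drawn at 1 + k1 r^2 times it, then the intrinsics apply), "R" (3x3) and "t" (3): a world point X has camera coordinates R X + t. Camera axes: x right, y down, z forward; pixel columns grow to the right and rows downward; lengths in mm; the calibration is good to about 2 mm. A picture is of the moment at which its call begins. There is no depth.
- manip.hand_in(): hands the job in; it is judged then, once.
The state is a dict: "t": time; "qpos": joint angles; "dq": joint speeds; "joint_efforts": joint torques, N m; "tool_pos": TCP position; "eef_rot": TCP orientation; "contact_force": force on the tool from outside, world axes, zero at the start; "moment": the same for the moment, N m; "grip_width": finger opening in mm; "gripper_force": force on a finger pad.
Only numpy, scipy, OpenCV 4.12 (cv2) and the standard library are available. Lean on these libraries where they do the work, as an engineer would, in place of code of your own. Each camera call takes 0.05 s, during which the arm holds its last target. There are 200 camera calls.

## Working session

There is one attempt and no reset: what is moved stays moved. The work goes in short steps, Python scripts to look and compute and a tool call to move; the robot and the scene stay as the last step left them, time stands still between calls to the robot, and variables do not carry over. Pictures are saved under pics/ and viewed, at most 10 in all, crops included, and the job is handed in when it is done.

Besides the shell and the picture viewer there is one more tool, called after "Call:" by a JSON object that holds its "api" and its "payload", one argument or row to a line. drive_tool: Moves the arm, as the interface text tells. Its arguments: {"type":"object","properties":{"targets":{"type":"array"},"gripper":{"type":"number"}},"required":["targets"]}

```bash
mkdir -p pics; cat > h.py <<'E'
import numpy as np, cv2
from station import manip
def snap(n,f):
    c=manip.camera(n); cv2.imwrite(f'pics/{f}.png',c['img'][:,:,::-1])
    np.savez(f'pics/{f}.npz',**c); return c
def ray(c,uv):
    K=np.array(c['camera_matrix'],float);k=float(c['k1'])
    d=cv2.undistortPoints(np.array([[uv]],float),K,np.array([k,0,0,0.]))[0,0]
    R=np.array(c['R']);t=np.array(c['t'])
    return -R.T@t, R.T@np.array([d[0],d[1],1.])
def onz(c,uv,z):
    o,d=ray(c,uv); return o+d*(z-o[2])/d[2]
def proj(c,X):
    R=np.array(c['R']);t=np.array(c['t'])
    return cv2.projectPoints(np.array([X],float),cv2.Rodrigues(R)[0],t,np.array(c['camera_matrix'],float),np.array([float(c['k1']),0,0,0.]))[0][0,0]
E
python3 - <<'E'
from h import *
for n in('side','top'):
    c=snap(n,n+'0');o,d=ray(c,(280,210));print(n,o,d,c['k1'])
print(manip.state())
E
```

```text
side [ 460.86834709 -608.02763167  577.83593506] [ 0.12858827  0.82986145 -0.542987  ] 0.03716392294424161
top [ 430.36320321  158.11128498 1079.69681883] [ 0.16665259 -0.02904368 -0.98566276] 0.035208750432423705
{'t': 0.1, 'qpos': array([ 1.06769247e+00,  3.81132849e-01,  1.29814498e+00, -3.02716252e-05,
        1.46360311e+00, -2.15274973e-01]), 'dq': array([ 6.29805687e-04, -2.49466811e-06, -1.53080621e-03,  3.07789128e-04,
       -1.93424098e-03, -6.19595735e-04]), 'joint_efforts': array([ 4.53194312e-03, -4.49212539e+01, -2.31657833e+01, -1.29766131e-04,
        3.55326054e-03,  1.80907637e-05]), 'tool_pos': array([155.9988312 , 527.14472712, 230.78473579]), 'eef_rot': array([ 1.43416535e-01,  9.89662206e-01, -6.08326998e-04, -2.12339544e-04]), 'contact_force': array([-0.09610154,  0.02604449, -0.18554253]), 'moment': array([0.05956193, 0.00299552, 0.03538606]), 'gripper_force': 0.0, 'grip_width': 85.49718836730555}
```

View pics/top0.png

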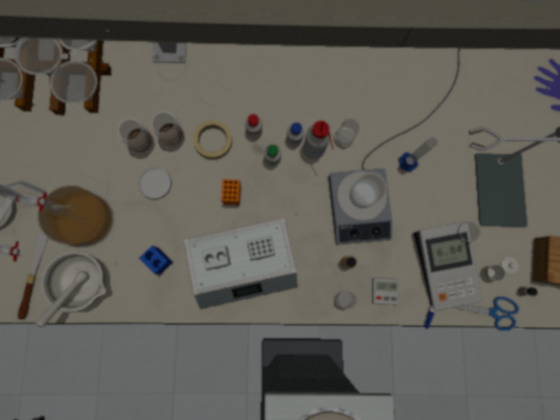

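View pics/side0.png

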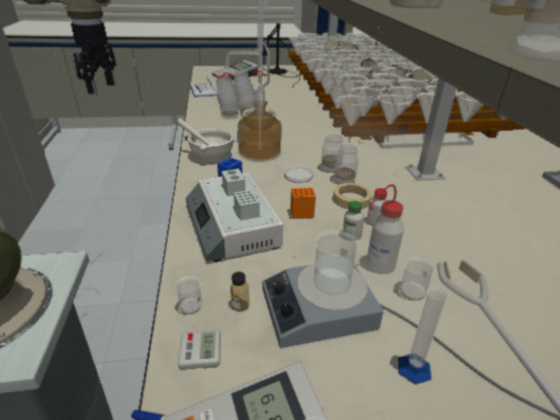

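```bash
python3 - <<'E'
from h import *
c=dict(np.load('pics/top0.npz'))
a=cv2.resize(c['img'][215:310,180:305],None,fx=6,fy=6,interpolation=cv2.INTER_CUBIC)
cv2.imwrite('pics/crop.png',a[:,:,::-1])
for uv in((216,257),(261,247)): print(onz(c,uv,108))
for p in((156,527,231),(0,0,0)):print(proj(c,p))
E
```

```text
[480.50485067 278.54675089 108.        ]
[505.29071214 173.48806256 108.        ]
[ 68.63738731 425.61038787]
[329.85159635 461.72947099]
```

View pics/crop.png

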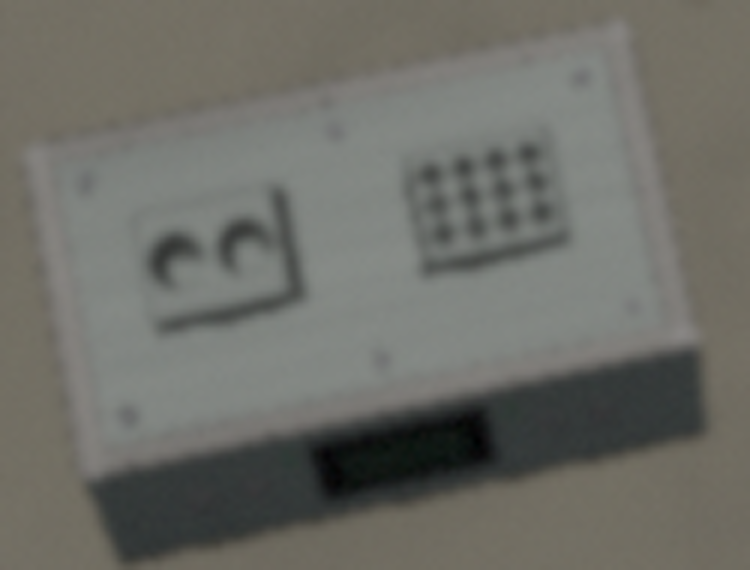

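```bash
python3 - <<'E'
from h import *
c=dict(np.load('pics/top0.npz'))
f=lambda u,v:(180+(u+.5)/6-.5,215+(v+.5)/6-.5)
P=[onz(c,f(*p),70) for p in((30,148),(625,25),(695,335),(92,475))]
for p in P:print(p.round(1))
for a,b in((0,1),(3,2)):
    d=P[a]-P[b];print('y axis yaw of heater',np.arctan2(d[1],d[0])-np.pi/2,np.linalg.norm(d))
for a,b in((0,3),(1,2)):
    d=P[a]-P[b];print(np.arctan2(d[1],d[0]),np.linalg.norm(d))
w=onz(c,f(212,253),108);s=onz(c,f(486,194),108);d=w-s
print(w,s,np.linalg.norm(d),np.arctan2(d[1],d[0])-np.pi/2)
s0=dict(np.load('pics/side0.npz'))
for p in (w,s):print(proj(s0,p))
a=s0['img'][155:260,180:290];cv2.imwrite('pics/crop2.png',cv2.resize(a,None,fx=5.5,fy=5.5,interpolation=cv2.INTER_CUBIC)[:,:,::-1])
E
```

```text
[524.8 361.3  70. ]
[579.2 118.8  70. ]
[452.3  89.2  70. ]
[394.2 330.4  70. ]
y axis yaw of heater 0.2203916450332577 248.5122915910862
y axis yaw of heater 0.2362789228126787 248.0424202501394
0.23248885222603508 134.19543934663403
0.2290073136905387 130.249901345147
[481.0589805  281.09709478 108.        ] [505.47462623 174.4754333  108.        ] 109.38145388279807 0.22511205337053974
[233.27030588 174.11283638]
[246.38881592 196.03455004]
```

View pics/crop2.png

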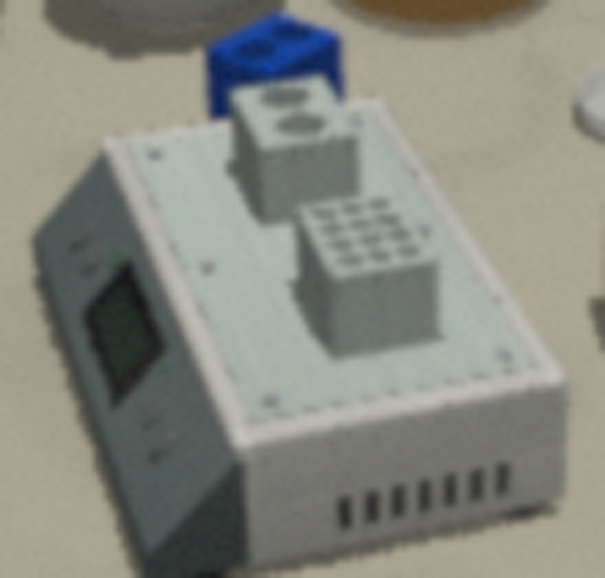

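The wide-bored block is the one in the left well. Its bores are at top-view px (209,258) and (221,256), with the face centre at about (215,257). The twelve-bore block at (261,247) stays in place. The blue block at (155,260) and the orange one at (231,191) are look-alikes. The side view puts the block top at (233,175), and the projected position is (233,174). The block centre is at about (481,281,75) and the yaw is about 0.227 rad.

Call:
{"api": "drive_tool", "payload": {
  "gripper": 1.0,
  "targets": [
    [[-20,-8,2],[0,0,-0.3]],
    [[-50,-19,6],[0,0,-0.8]],
    [[-88,-33,12],[0,0,-1.4]],
    [[-128,-48,18],[0,0,-2.0]],
    [[-168,-63,25],[0,0,-2.6]],
    [[-208,-78,32],[0,0,-3.2]],
    [[-248,-93,40],[0,0,-3.8]],
    [[-288,-108,46],[0,0,-4.4]],
    [[-325,-122,52],[0,0,-5.0]],
    [[-355,-134,56],[0,0,-5.5]],
    [[-374,-141,59],[0,0,-5.8]],
    [[-381.5,-143.7,60],[0,0,-5.9]]
  ]
}}

```text
t: 1.6
tool_pos: [481.6, 280.6, 170.7]
eef_rot: [-0.113, 0.994, -0.0, -0.001]
contact_force: [-0.1, 0.1, 0.1]
grip_width: 85.3
gripper_force: 0.0
```

Call:
{"api": "drive_tool", "payload": {
  "targets": [
    [[0,0,0],[0,0,0]],
    [[0,0,0],[0,0,0]]
  ]
}}

```text
t: 1.85
tool_pos: [480.5, 281.8, 171.5]
eef_rot: [-0.114, 0.994, 0.0, -0.0]
contact_force: [-0.7, 0.5, -0.5]
grip_width: 85.6
gripper_force: 0.0
```

```bash
python3 - <<'E'
from h import *
c=snap('top','top1');s=snap('side','side1')
st=manip.state();print(st['t'],st['tool_pos'],st['eef_rot'],st['contact_force'])
print(proj(s,st['tool_pos']),proj(s,(481,281,108)))
a=cv2.resize(s['img'][100:240,160:310],None,fx=4,fy=4,interpolation=cv2.INTER_CUBIC);cv2.imwrite('pics/c3.png',a[:,:,::-1])
E
```

```text
1.95 [480.59051266 281.82849236 171.53728403] [-1.13677655e-01  9.93517681e-01  5.10015209e-05  8.21323146e-05] [-0.21460516 -0.48827061  0.95264756]
[231.96396363 149.95993465] [233.24770919 174.13256977]
```

View pics/c3.png

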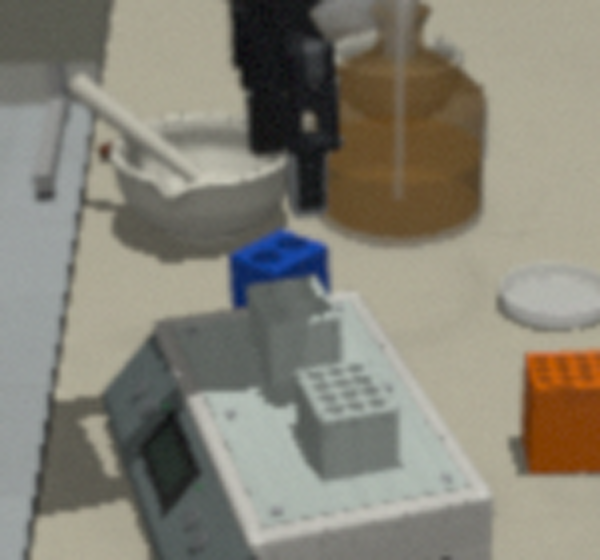

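The side view shows the open fingers straddling the block. The finger tips are around crop (265,140) and (310,205), and the block top is at (293,300). I'll descend.

Call:
{"api": "drive_tool", "payload": {
  "targets": [
    [[0,0,6],[0,0,0]],
    [[0,0,18],[0,0,0]],
    [[0,0,30],[0,0,0]],
    [[0,0,42],[0,0,0]],
    [[0,0,54],[0,0,0]],
    [[0,0,66],[0,0,0]],
    [[0,0,76],[0,0,0]],
    [[0,0,84],[0,0,0]],
    [[0,0,90],[0,0,0]],
    [[0,0,94],[0,0,0]],
    [[0,0,94],[0,0,0]]
  ]
}}

```text
t: 3.32
tool_pos: [481.1, 281.3, 77.2]
eef_rot: [-0.113, 0.994, -0.0, -0.0]
contact_force: [0.1, 0.2, 0.5]
grip_width: 85.3
gripper_force: 0.0
```

Call:
{"api": "drive_tool", "payload": {
  "gripper": 0.69,
  "targets": [
    [[0,0,0],[0,0,0]],
    [[0,0,0],[0,0,0]],
    [[0,0,0],[0,0,0]],
    [[0,0,0],[0,0,0]],
    [[0,0,0],[0,0,0]],
    [[0,0,0],[0,0,0]]
  ]
}}

```text
t: 4.08
tool_pos: [481.2, 281.3, 77.3]
eef_rot: [-0.113, 0.994, 0.0, 0.0]
contact_force: [0.2, -0.1, -0.2]
grip_width: 58.8
gripper_force: 0.0
```

Call:
{"api": "drive_tool", "payload": {
  "gripper": 0.0,
  "targets": [
    [[0,0,0],[0,0,0]],
    [[0,0,0],[0,0,0]],
    [[0,0,0],[0,0,0]],
    [[0,0,0],[0,0,0]],
    [[0,0,0],[0,0,0]],
    [[0,0,0],[0,0,0]]
  ]
}}

```text
t: 4.82
tool_pos: [481.1, 281.4, 77.7]
eef_rot: [-0.113, 0.994, 0.0, 0.0]
contact_force: [-2.4, 0.6, 5.2]
grip_width: 54.9
gripper_force: 64.7
```

```bash
cat >> h.py <<'E'
from scipy.spatial.transform import Rotation as Ro
def rep():
    s=manip.state();R=Ro.from_quat(s['eef_rot'])
    print(s['t'],'pos',s['tool_pos'].round(1),'F tool',R.inv().apply(s['contact_force']).round(1),'M tool',R.inv().apply(s['moment']).round(2),'y-tilt deg',np.degrees(np.arcsin(R.as_matrix()[2,1])).round(2),'w',round(s['grip_width'],1),'g',round(s['gripper_force'],1))
E
python3 -c "from h import *;rep()"
```

```text
4.825 pos [481.1 281.4  77.7] F tool [ 2.2  1.2 -5.2] M tool [-0.11  0.32  0.1 ] y-tilt deg 0.01 w 54.9 g 64.7
```

Call:
{"api": "drive_tool", "payload": {
  "targets": [
    [[0,-0.2,-0.2],[-0.1,0,0]],
    [[0,-0.35,-0.5],[-0.2,0,0]],
    [[0,-0.5,-0.7],[-0.3,0,0]],
    [[0,-0.7,-1.0],[-0.4,0,0]],
    [[0,-0.85,-1.2],[-0.5,0,0]],
    [[0,-1.0,-1.4],[-0.6,0,0]],
    [[0,-1.2,-1.7],[-0.7,0,0]],
    [[0,-1.35,-1.9],[-0.8,0,0]],
    [[0,-1.5,-2.2],[-0.9,0,0]],
    [[0,-1.7,-2.4],[-1.0,0,0]],
    [[0,-1.7,-2.4],[-1.0,0,0]],
    [[0,-1.7,-2.4],[-1.0,0,0]]
  ]
}}

```text
t: 6.32
tool_pos: [481.6, 279.5, 79.8]
eef_rot: [-0.113, 0.993, 0.043, -0.005]
contact_force: [-1.8, -1.5, 6.0]
grip_width: 55.0
gripper_force: 65.0
```

```bash
python3 -c "from h import *;rep()"
```

```text
6.325 pos [481.6 279.5  79.8] F tool [ 2.  -0.5 -6.1] M tool [0.81 0.32 0.06] y-tilt deg 5.0 w 55.0 g 65.0
```

```bash
cat > plan.py <<'E'
import numpy as np,sys
# planar pose: Y, Z of TCP in well frame (Z world up), a tilt (left up +)
def rot(p,piv,d):
    c,s=np.cos(d),np.sin(d);v=np.array(p[:2])-piv
    return (*(np.array(piv)+[c*v[0]-s*v[1],s*v[0]+c*v[1]]),p[2]+d)
def delta(p,q):
    a=p[2];v=np.array(q[:2])-p[:2]
    return v@[np.cos(a),np.sin(a)],v@[np.sin(a),-np.cos(a)],-np.degrees(q[2]-a)/5
p=(0,77.2,0);p=rot(p,(-28,58.5),np.radians(5))
steps=[(1,-5),(-1,5.5),(1,-6),(-1,6)]
for i,(sd,t) in enumerate(steps):
    start=p
    d=np.radians(t)-p[2]
    for f in(.25,.5,.75,1):
        q=rot(p,(sd*25.5,59+i),d*f)
        print(i,f,np.round(delta(p,q),2))
    p=q;und=q[1]-35.2
    print('pose',np.round(q,2),np.degrees(q[2]),'axis Y at 60:',q[0]+(q[1]-60)*np.tan(q[2]),'centre rise',q[1]-2.2*np.cos(q[2])-75)
E
python3 plan.py
```

```text
0 0.25 [ 1.02 -1.08  0.5 ]
0 0.5 [ 2.09 -2.12  1.  ]
0 0.75 [ 3.2  -3.11  1.5 ]
0 1 [ 4.36 -4.05  2.  ]
pose [ 2.25 83.99 -0.09] -5.0 axis Y at 60: 0.15069978297669273 centre rise 6.794625350254037
1 0.25 [-1.23 -1.14 -0.52]
1 0.5 [-2.51 -2.23 -1.05]
1 0.75 [-3.85 -3.25 -1.58]
1 1 [-5.22 -4.22 -2.1 ]
pose [-2.59 88.64  0.1 ] 5.499999999999999 axis Y at 60: 0.17127659123178995 centre rise 11.4516246254652
2 0.25 [ 1.55 -1.23  0.57]
2 0.5 [ 3.15 -2.38  1.15]
2 0.75 [ 4.82 -3.45  1.73]
2 1 [ 6.53 -4.44  2.3 ]
pose [ 3.49 93.69 -0.1 ] -6.000000000000001 axis Y at 60: -0.05246830132304847 centre rise 16.498201490201907
3 0.25 [-1.84 -1.29 -0.6 ]
3 0.5 [-3.75 -2.48 -1.2 ]
3 0.75 [-5.72 -3.57 -1.8 ]
3 1 [-7.74 -4.55 -2.4 ]
pose [-3.73 99.02  0.1 ] 6.0 axis Y at 60: 0.36794863973965963 centre rise 21.83274563134475
```

Call:
{"api": "drive_tool", "payload": {
  "targets": [
    [[0,0.4,-0.45],[0.2,0,0]],
    [[0,0.8,-0.9],[0.4,0,0]],
    [[0,1.25,-1.3],[0.6,0,0]],
    [[0,1.65,-1.7],[0.8,0,0]],
    [[0,2.1,-2.1],[1.0,0,0]],
    [[0,2.5,-2.5],[1.2,0,0]],
    [[0,3.0,-2.9],[1.4,0,0]],
    [[0,3.4,-3.3],[1.6,0,0]],
    [[0,3.9,-3.7],[1.8,0,0]],
    [[0,4.35,-4.05],[2.0,0,0]],
    [[0,4.35,-4.05],[2.0,0,0]],
    [[0,4.35,-4.05],[2.0,0,0]]
  ]
}}

```text
t: 7.82
tool_pos: [480.5, 283.5, 84.1]
eef_rot: [-0.113, 0.993, -0.043, 0.005]
contact_force: [1.6, 0.6, -7.4]
grip_width: 55.0
gripper_force: 65.7
```

```bash
python3 -c "from h import *;rep()"
```

```text
7.825 pos [480.5 283.5  84.1] F tool [-1.7  0.9  7.3] M tool [-0.65 -0.31  0.1 ] y-tilt deg -5.0 w 55.0 g 65.7
```

Call:
{"api": "drive_tool", "payload": {
  "targets": [
    [[0,-0.5,-0.45],[-0.21,0,0]],
    [[0,-1.0,-0.9],[-0.42,0,0]],
    [[0,-1.5,-1.35],[-0.63,0,0]],
    [[0,-2.0,-1.8],[-0.84,0,0]],
    [[0,-2.5,-2.2],[-1.05,0,0]],
    [[0,-3.05,-2.65],[-1.26,0,0]],
    [[0,-3.6,-3.05],[-1.47,0,0]],
    [[0,-4.1,-3.45],[-1.68,0,0]],
    [[0,-4.65,-3.85],[-1.89,0,0]],
    [[0,-5.2,-4.2],[-2.1,0,0]],
    [[0,-5.2,-4.2],[-2.1,0,0]]
  ]
}}

```text
t: 9.2
tool_pos: [481.7, 278.7, 89.1]
eef_rot: [-0.113, 0.992, 0.048, -0.005]
contact_force: [-1.5, 0.3, -4.1]
grip_width: 55.1
gripper_force: 66.6
```

```bash
python3 -c "
from h import *;rep()
s=snap('side','side2');cv2.imwrite('pics/c4.png',cv2.resize(s['img'][100:260,160:310],None,fx=3.7,fy=3.7,interpolation=cv2.INTER_CUBIC)[:,:,::-1])"
```

```text
9.2 pos [481.7 278.7  89.1] F tool [1.4 0.2 4.2] M tool [-0.07  0.18 -0.11] y-tilt deg 5.55 w 55.1 g 66.6
```

View pics/c4.png

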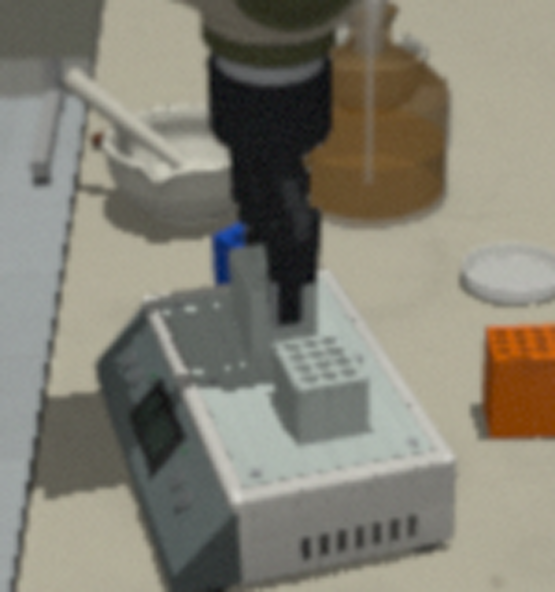

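The block is tilting and rising in the fingers at crop (270,300). The heater and the other block at (320,390) haven't moved. I'll carry on rocking.

Call:
{"api": "drive_tool", "payload": {
  "targets": [
    [[0,0.6,-0.5],[0.23,0,0]],
    [[0,1.25,-1.0],[0.46,0,0]],
    [[0,1.85,-1.45],[0.69,0,0]],
    [[0,2.5,-1.95],[0.92,0,0]],
    [[0,3.15,-2.4],[1.15,0,0]],
    [[0,3.8,-2.8],[1.38,0,0]],
    [[0,4.5,-3.25],[1.61,0,0]],
    [[0,5.15,-3.65],[1.84,0,0]],
    [[0,5.85,-4.05],[2.07,0,0]],
    [[0,6.5,-4.45],[2.3,0,0]],
    [[0,6.5,-4.45],[2.3,0,0]]
  ]
}}

```text
t: 10.62
tool_pos: [480.5, 284.7, 94.3]
eef_rot: [-0.114, 0.992, -0.053, 0.006]
contact_force: [-3.2, -1.9, 5.3]
grip_width: 54.8
gripper_force: 67.8
```

```bash
python3 -c "from h import *;rep()"
```

```text
10.625 pos [480.5 284.7  94.3] F tool [ 3.5 -1.7 -5.2] M tool [ 0.56  0.64 -0.07] y-tilt deg -6.08 w 54.8 g 67.8
```

Call:
{"api": "drive_tool", "payload": {
  "targets": [
    [[0,-0.75,-0.5],[-0.24,0,0]],
    [[0,-1.5,-1.05],[-0.48,0,0]],
    [[0,-2.25,-1.55],[-0.72,0,0]],
    [[0,-3.0,-2.0],[-0.96,0,0]],
    [[0,-3.75,-2.5],[-1.2,0,0]],
    [[0,-4.5,-2.9],[-1.44,0,0]],
    [[0,-5.3,-3.35],[-1.68,0,0]],
    [[0,-6.1,-3.75],[-1.92,0,0]],
    [[0,-6.9,-4.15],[-2.16,0,0]],
    [[0,-7.7,-4.55],[-2.4,0,0]],
    [[0,-7.7,-4.55],[-2.4,0,0]]
  ]
}}

```text
t: 12.0
tool_pos: [482.1, 278.6, 100.3]
eef_rot: [-0.113, 0.992, 0.054, -0.005]
contact_force: [-5.2, 4.7, 9.2]
grip_width: 54.7
gripper_force: 68.3
```

```bash
python3 -c "
from h import *;rep()
s=snap('side','side3');cv2.imwrite('pics/c5.png',cv2.resize(s['img'][100:260,160:310],None,fx=3.7,fy=3.7,interpolation=cv2.INTER_CUBIC)[:,:,::-1])"
```

```text
12.0 pos [482.1 278.6 100.3] F tool [ 4.   6.7 -8.5] M tool [-1.17  0.71  0.07] y-tilt deg 6.19 w 54.7 g 68.3
```

View pics/c5.png

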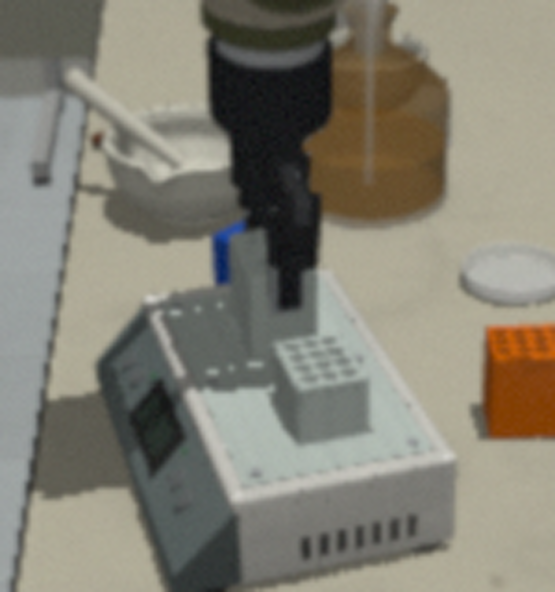

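The block is nearly out of the cheeks, at crop (265,290), and the heater and neighbour are undisturbed. One more rock, then I'll level it and lift.

```bash
cat >> plan.py <<'E'
print('---')
for q in (rot(p,(25.5,66),np.radians(-11)),):
    print(np.round(q,2),np.round(delta(p,q),2)); h=rot(p,(25.5,66),np.radians(-5.5));print(np.round(delta(p,h),2))
    print('level, Z+?',np.round(delta(q,(0,q[1]+4,0)),2))
    print(q[1]-35.2)
E
python3 plan.py|sed -n '/---/,$p'
```

```text
---
[ 3.1000e+00  1.0399e+02 -9.0000e-02] [ 7.32 -4.23  2.2 ]
[ 3.56 -2.29  1.1 ]
level, Z+? [-3.44 -3.71 -1.  ]
68.79198564214964
```

Call:
{"api": "drive_tool", "payload": {
  "targets": [
    [[0,0.7,-0.5],[0.22,0,0]],
    [[0,1.4,-0.95],[0.44,0,0]],
    [[0,2.1,-1.4],[0.66,0,0]],
    [[0,2.85,-1.85],[0.88,0,0]],
    [[0,3.55,-2.3],[1.1,0,0]],
    [[0,4.3,-2.7],[1.32,0,0]],
    [[0,5.05,-3.1],[1.54,0,0]],
    [[0,5.8,-3.5],[1.76,0,0]],
    [[0,6.55,-3.85],[1.98,0,0]],
    [[0,7.3,-4.25],[2.2,0,0]],
    [[0,7.3,-4.25],[2.2,0,0]]
  ]
}}

```text
t: 13.42
tool_pos: [480.3, 284.6, 104.1]
eef_rot: [-0.113, 0.993, -0.043, 0.005]
contact_force: [-0.2, 0.3, -3.5]
grip_width: 55.4
gripper_force: 66.7
```

```bash
python3 -c "from h import *;rep()"
```

```text
13.425 pos [480.3 284.6 104.1] F tool [0.1 0.6 3.4] M tool [-0.08  0.04 -0.07] y-tilt deg -5.02 w 55.4 g 66.7
```

Only the block's weight (3.4 N) is left on the wrist, so it's free. I'll level it and lift.

Call:
{"api": "drive_tool", "payload": {
  "targets": [
    [[0,-0.5,-0.7],[-0.15,0,0]],
    [[0,-1.1,-1.4],[-0.33,0,0]],
    [[0,-1.75,-2.0],[-0.5,0,0]],
    [[0,-2.3,-2.6],[-0.67,0,0]],
    [[0,-2.9,-3.2],[-0.85,0,0]],
    [[0,-3.4,-3.7],[-1.0,0,0]],
    [[0,-3.4,-3.7],[-1.0,0,0]]
  ]
}}

```text
t: 14.3
tool_pos: [481.2, 281.2, 108.2]
eef_rot: [-0.113, 0.994, 0.0, 0.0]
contact_force: [-0.2, -0.6, -4.2]
grip_width: 55.0
gripper_force: 66.7
```

Call:
{"api": "drive_tool", "payload": {
  "targets": [
    [[0,0,-1],[0,0,0]],
    [[0,0,-3],[0,0,0]],
    [[0,0,-5],[0,0,0]],
    [[0,0,-7],[0,0,0]],
    [[0,0,-9],[0,0,0]],
    [[0,0,-11],[0,0,0]],
    [[0,0,-13],[0,0,0]],
    [[0,0,-15],[0,0,0]],
    [[0,0,-16.5],[0,0,0]],
    [[0,0,-17],[0,0,0]],
    [[0,0,-17],[0,0,0]],
    [[0,0,-17],[0,0,0]]
  ]
}}

```text
t: 15.8
tool_pos: [481.1, 281.3, 125.0]
eef_rot: [-0.113, 0.994, -0.0, -0.0]
contact_force: [-0.2, -0.0, -3.9]
grip_width: 55.1
gripper_force: 66.7
```

```bash
python3 -c "
from h import *;rep()
s=snap('side','side4');print(proj(s,(481,281,90)),proj(s,(481,281,156)))
cv2.imwrite('pics/c6.png',cv2.resize(s['img'][100:260,160:310],None,fx=3.7,fy=3.7,interpolation=cv2.INTER_CUBIC)[:,:,::-1])
ax=np.array([.974,.226,0]);ay=np.array([-.226,.974,0])
for z in (90,156):
  for i,j in((-22,-28),(22,-28)):
    print(z,i,j,(proj(s,np.array([481,281,z])+i*ax+j*ay)-[160,100])*3.7)"
```

```text
15.8 pos [481.1 281.3 125. ] F tool [ 0.2 -0.   3.9] M tool [-0.02  0.02  0.01] y-tilt deg -0.0 w 55.1 g 66.7
[233.54152162 180.63156748] [232.43000466 156.14178691]
90 -22 -28 [250.81715264 323.44398543]
90 22 -28 [316.21486307 312.77312254]
156 -22 -28 [245.76257631 231.06560015]
156 22 -28 [313.74142639 221.33391774]
```

View pics/c6.png

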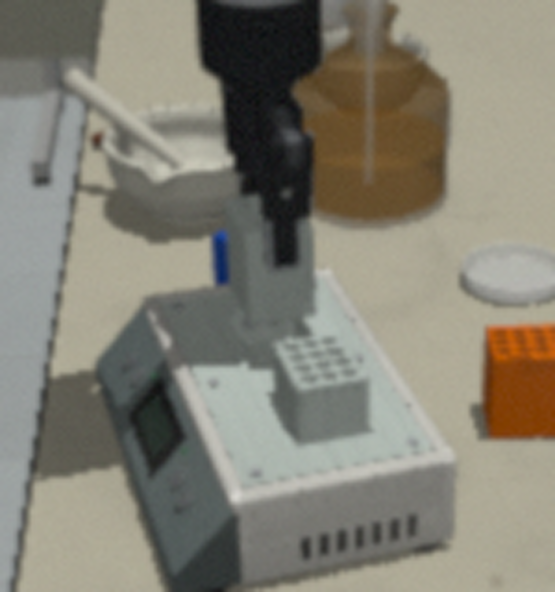

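The picture shows the block held level, with its bottom edge at about crop (248,325)–(313,313). The prediction for a 20 mm gap was (251,323)–(316,313). I'm handing in.

```bash
python3 -c "
from station import manip
print(manip.hand_in())"
```

```text
the job is handed in; nothing more can be done
None
```

The wide-bored block was rocked free and the job is handed in. The block is held level over its own well, about 20 mm above the deck, and in the last picture the heater and the other block were still in place; the judge returned no verdict.

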